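# Turn the train carousel so the shunter faces its exit track

### The job

Turn the wooden train carousel by pushing the upright pegs on its rim with your fingertips until the shunter's bay faces the short fixed track, so that the shunter could roll straight out onto it. Push gently, without pinching a peg; do not touch, pick up or upset the four things riding on the carousel, do not push on its low dividers or hub, and leave everything else on the surface where it is. Finish with the carousel standing still and the hand clear of it.

Things in the scene. Friction and masses are not known exactly. Their poses are not given: they have to be found in the camera images.
- stand: Fixed stand; origin on the table at the carousel's turning axis. A dark disc, nearly hidden under the deck, and the short fixed pale-wood exit track: 44 mm wide, top 36 mm above the table, running along the stand's -x axis from 140 to 240 mm from the turning axis. That -x axis points towards the robot's side (world -x), up to 0.6 rad either way.
- deck: Turning oak disc, radius 130 mm, 22 mm thick, z up. Origin on the turning axis at its underside, 14 mm above the table. Turns without end either way against 0.12 N m of friction (1 N at a peg) and stays where left. Four bays, on its -x, +x, +y, -y axes, the shunter always in the -x one. Lined up when its -x axis points along the stand's -x axis.
- bay_mouth (a point): Point on top of the disc at the mouth of the shunter's bay: on the deck's -x axis, 105 mm from the turning axis, midway between two pegs.
- peg0 (a point): Centre of the top of one of eight equal upright oak rim pegs: 14 mm diameter, standing 42 mm above the disc (tops 78 mm above the table), 120 mm from the turning axis, every 45 degrees; this one is at 22.5 degrees from the deck's x axis (towards its y), the next at 67.5 and so on.
- cross: Hub (16 mm radius, 24 mm high) and four low divider strips (6 mm thick, 14 mm high, reaching 98 mm from the axis) fixed on top of the deck, between the bays, on the diagonals. Not to be pushed. Origin on the turning axis at the top of the disc.
- shunter: Small black shunting engine, 62 x 34 x 49 mm, with wheels, a low bonnet with a short stack and a taller cab with a roof; loose in its bay, 66 mm from the turning axis, bonnet outwards, its length along the radius. Origin at the centre of its underside, its x axis from bonnet to cab.
- tender: Open-topped green wagon, 52 x 34 x 34 mm, loose in another bay of the carousel, 66 mm from the axis. Origin at the centre of its underside.
- pier: Orange bridge pier, 44 x 36 x 54 mm, two uprights between a foot and a cap, loose in another bay, 66 mm from the axis. Origin at the centre of its underside.
- tower: Round pale-wood water tower, 38 mm diameter, 57 mm high, loose in the remaining bay, 66 mm from the axis. Origin at the centre of its underside.
- van: Loose wooden covered van, 74 x 36 x 51 mm, standing on the table to the robot's right of the carousel. Leave alone. Origin at the centre of its underside.
- straight: Loose straight wooden track piece, 150 x 42 x 12 mm, lying on the table to the robot's left of the carousel. Leave alone. Origin at the centre of its underside.
There are look-alikes about, which are no part of the job. Several things have the shape of the tender; the one meant has the colours described above. What is shaped like the tower but blue or pink is not meant.

How it is judged (in metres and radians):
At the end, for the whole second after the job is handed in: The mouth of the shunter's bay is within 12 mm of the exit track's centre line, on the track's side; the carousel is still; shunter, tender, pier and tower stand upright in their bays, 45 to 85 mm from the axis (shunter within 15 mm of its bay's centre line) (y of bay_mouth in the frame of stand between -0.012 and 0.012 m and x of bay_mouth in the frame of stand below 0 m and angular speed of deck below 0.05 rad/s and horizontal distance between shunter and deck between 0.045 and 0.085 m and angle between each of shunter, tender, pier, tower's own z axis and vertical below 0.2 rad and z of shunter in the frame of deck between 0.015 and 0.03 m and horizontal distance between tender and deck between 0.045 and 0.085 m and z of tender in the frame of deck between 0.015 and 0.03 m and horizontal distance between pier and deck between 0.045 and 0.085 m and z of pier in the frame of deck between 0.015 and 0.03 m and horizontal distance between tower and deck between 0.045 and 0.085 m and z of tower in the frame of deck between 0.015 and 0.03 m and x of shunter in the frame of deck below -0.05 m and y of shunter in the frame of deck between -0.015 and 0.015 m); the robot touches nothing.
It fails at once if the robot touches a thing riding on the carousel (contact force between any of the fingers, the arm and shunter above 0.5 N or contact force between any of the fingers, the arm and tender above 0.5 N or contact force between any of the fingers, the arm and pier above 0.5 N or contact force between any of the fingers, the arm and tower above 0.5 N).
It fails at once if a thing riding on the carousel is lifted, tipped over or thrown out of its bay (z of any of shunter, tender, pier, tower in the frame of deck above 0.035 m or angle between any of shunter, tender, pier, tower's own z axis and vertical above 0.4 rad or horizontal distance between any of shunter, tender, pier, tower and deck above 0.095 m).
It fails at once if the robot pushes on the dividers or hub instead of the rim pegs (contact force between any of the fingers, the arm and cross above 1 N).
It fails at once if the carousel is shoved hard or a peg is pinched (over 35 N) (contact force between any of the fingers, the arm and deck above 35 N).
It fails at once if something else is disturbed: van or straight track moved over 15 mm, or the exit track struck (over 8 N) (distance of any of van, straight from where it was at the start of the episode above 0.015 m or contact force between any of the fingers, the arm and stand above 8 N).
It also fails if it takes over 58 s, if anything falls off the work surface, if the arm or the gripper's body presses on something with over 40 N, if the wrist force passes 120 N, or if a joint passes its speed limit or range.

### The arm

A 6-joint arm with a two-finger parallel gripper is mounted at the origin on the work surface. World frame = base frame: x ahead of the robot, y to its left, z up, the work surface at z = 0. Lengths are in mm, angles in rad, forces in N, time in s.
With the tool pointing down it reaches from about 350 to 1000 mm from the base axis. Payload 7.1 kg.
Tool frame: the origin (TCP) lies at the very end of the fingers, on their centre line; the grasp point (between the pads) lies 19 mm behind it; z points along the fingers, y is the line along which they close (so a half turn about z gives the same grasp; the last joint's range is limited). The gripper opens to 85 mm and grips with 20 to 120 N. Pads are 22 mm wide; open, the fingers measure 114 mm over their backs; the gripper's body (76 mm by 85 mm) begins 54 mm behind the grasp point. The pads swing forward as they close: fully open they stand 13 mm farther back than shut.
Start: joints at [1.12, 0.423, 1.63, -0, 1.089, -0.019], TCP at [261.534, 567.631, 231.319] pointing down, gripper open.
Joint ranges: [-3, 3], [-0.9, 2.11], [0.09, 2.58], [-1.31, 4.45], [0.11, 2.69], [-2.54, 2.54]. Speed limits (rad/s): [2.39, 2.39, 3.01, 3.14, 3.14, 3.14].

### API

Orientations are given as a rotation vector (axis times angle).
In Python, from cell import r gives the robot as it stands.
- The arm moves only by the tool move_arm, never from a script. Its arguments are lists of equal length, an entry for each row: "claw": the closure, from 0 (fully open) to 1 (shut); "slide": the shift along the tool's x, y, z in m, a list of three; "twist": the turn about the tool's z in degrees. In form: {"claw": [claw, ...], "slide": [[tx, ty, tz], ...], "twist": [twist, ...]}. A call has 1 to 10 rows; each row is the pose to reach, as a shift and turn from the pose commanded when the call began, along the tool's axes at that moment; what a row does not reach only later rows make up. A row lasts 1/8 s, in which the tool goes at most 62.5 mm and 10.7 degrees, less where a joint would pass 70% of its speed; a pose out of reach is approached as far as the arm can. A call with a gripper value outside its range is refused whole. The fingers move at their own pace and stop on an object; the grip force is fixed at half the most. Time passes only in rows, so rows that repeat a pose let the fingers close. It gives the time, the measured TCP pose, the force, the opening and the grip force at its end, in the units of the state.
- r.sense(): the state, without advancing time (a new reading comes with each control period).
- r.get_image(name): name is "side" or "top"; returns the picture (480x640x3 uint8, red, green, blue); there is no depth.
- r.calibration(name): a dict with "vfov" (degrees; the focal length in pixels is half the picture's height over the tangent of half this angle, whatever the lens; pixels are square), "cx", "cy" (the principal point, pixels), "pose" (4x4, takes a point from camera to world coordinates). Camera axes: x right, y up, looking along -z (the intrinsics and any distortion apply to the point x, -y, -z); pixel columns grow to the right and rows downward; lengths in mm; the calibration is good to about 2 mm. A picture is of the moment at which its call begins. calibration takes no time and is no camera call.
- r.job_done(): hands the job in; it is judged then, once.
The state is a dict: "time_s": time; "qpos": joint angles; "joint_vel": joint speeds; "joint_efforts": joint torques, N m; "eef_pos": TCP position; "ee_rot": TCP orientation; "contact_force": force on the tool from outside, world axes, zero at the start; "moment": the same for the moment, N m; "opening": finger opening in mm; "gripper_force": force on a finger pad.
Only numpy, scipy, OpenCV 4.12 (cv2) and the standard library are available. Lean on these libraries where they do the work, as an engineer would, in place of code of your own. Each camera call takes 0.05 s, during which the arm holds its last target. There are 200 camera calls.

## Working session

There is one attempt and no reset: what is moved stays moved. The work goes in short steps, Python scripts to look and compute and a tool call to move; the robot and the scene stay as the last step left them, time stands still between calls to the robot, and variables do not carry over. Pictures are saved under pics/ and viewed, at most 10 in all, crops included, and the job is handed in when it is done.

Besides the shell and the picture viewer there is one more tool, called after "Emit:" in YAML: its name, and indented under it one key for each argument. move_arm: Moves the arm, as the interface text tells. Its arguments: {"type":"object","properties":{"claw":{"type":"array","items":{"type":"number"}},"slide":{"type":"array","items":{"type":"array","items":{"type":"number"}}},"twist":{"type":"array","items":{"type":"number"}}},"required":["claw","slide","twist"]}

```bash
ls; mkdir -p pics; python3 - <<'E'
from cell import r
import cv2
for n in("top","side"):
    cv2.imwrite(f"pics/{n}0.png",r.get_image(n)[...,::-1]); c=r.calibration(n); print(n,c)
print(r.sense())
E
```

```text
pics
top {'vfov': 42.69906020767621, 'cx': 317.30820545040785, 'cy': 240.63308436910174, 'pose': array([[-1.71096219e-02,  9.95719546e-01, -9.08286704e-02,
         4.51914343e+02],
       [-9.99839100e-01, -1.75281993e-02, -3.81269145e-03,
        -5.62450430e+00],
       [-5.38843443e-03,  9.07488223e-02,  9.95859235e-01,
         1.67811699e+03],
       [ 0.00000000e+00,  0.00000000e+00,  0.00000000e+00,
         1.00000000e+00]])}
side {'vfov': 52.708933141329865, 'cx': 330.9442014272857, 'cy': 230.94017184483323, 'pose': array([[ 6.91921661e-01,  3.52369919e-01, -6.30142727e-01,
         1.95605256e+00],
       [-7.21688768e-01,  3.62041242e-01, -5.89992763e-01,
        -5.72064506e+02],
       [ 2.02419532e-02,  8.62995701e-01,  5.04805590e-01,
         5.63615956e+02],
       [ 0.00000000e+00,  0.00000000e+00,  0.00000000e+00,
         1.00000000e+00]])}
{'time_s': 0.1, 'qpos': array([ 1.11999013e+00,  4.23774540e-01,  1.63060364e+00, -3.42492524e-05,
        1.08859816e+00, -1.89954868e-02]), 'joint_vel': array([-0.00059375, -0.00195597, -0.0019312 , -0.00085312, -0.0005008 ,
       -0.00048866]), 'joint_efforts': array([ 6.14032742e-04, -5.58427370e+01, -2.82446444e+01, -6.14098724e-06,
        2.92442834e-03,  7.23074550e-06]), 'eef_pos': array([261.34172783, 567.1986759 , 230.62100793]), 'ee_rot': array([-6.72941989e-01, -3.06837268e+00,  2.12468734e-03]), 'contact_force': array([ 0.0761669 ,  0.36230751, -0.49677388]), 'moment': array([0.0305914 , 0.00581653, 0.01826552]), 'gripper_force': 0.0, 'opening': 85.43038190709028}
```

View pics/top0.png

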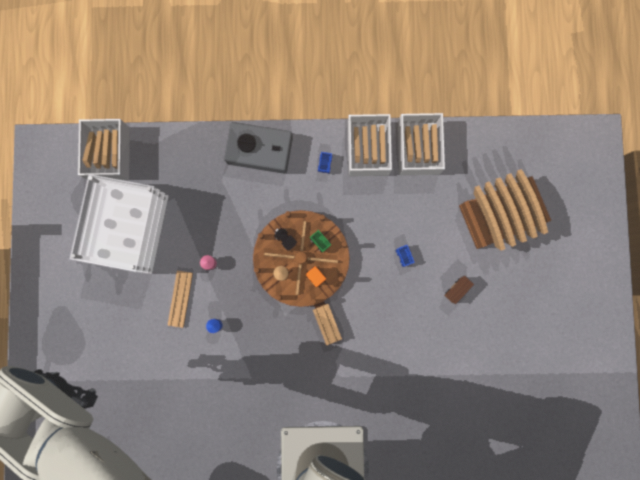

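View pics/side0.png

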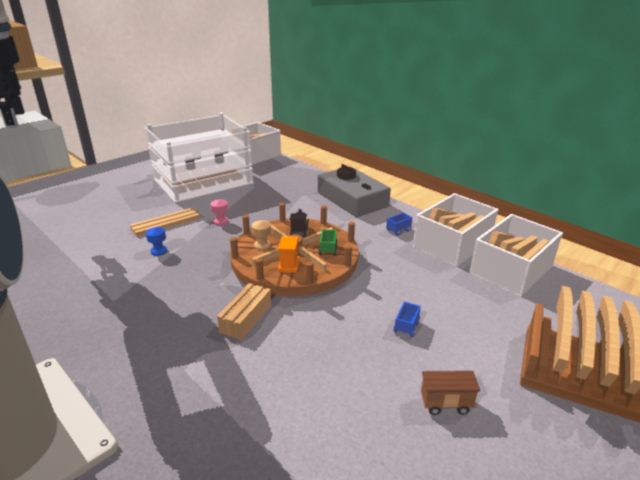

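```bash
cat > h.py <<'E'
import numpy as np, cv2
from cell import r
def K(c):
    f=240/np.tan(np.radians(c["vfov"]/2)); return f,c["cx"],c["cy"]
def pix2w(n,uv,z):
    c=r.calibration(n); f,cx,cy=K(c); uv=np.atleast_2d(uv).astype(float)
    d=np.c_[(uv[:,0]-cx)/f,-(uv[:,1]-cy)/f,-np.ones(len(uv))]@c["pose"][:3,:3].T
    o=c["pose"][:3,3]; return o+d*((z-o[2])/d[:,2])[:,None]
def w2pix(n,p):
    c=r.calibration(n); f,cx,cy=K(c); q=(np.atleast_2d(p)-c["pose"][:3,3])@c["pose"][:3,:3]
    return np.c_[cx-f*q[:,0]/q[:,2],cy+f*q[:,1]/q[:,2]]
E
python3 - <<'E'
from h import *
im=cv2.imread("pics/top0.png")
x0,y0,s=240,200,5
cv2.imwrite("pics/crop1.png",cv2.resize(im[y0:y0+120-0+35-35+0,x0:x0+120],None,fx=s,fy=s,interpolation=cv2.INTER_CUBIC)[:600])
hsv=cv2.cvtColor(im,cv2.COLOR_BGR2HSV)
roi=np.zeros((480,640),np.uint8); roi[195:350,235:365]=255
m=((hsv[...,1]>90)&(roi>0)).astype(np.uint8)*255
cs,_=cv2.findContours(m,cv2.RETR_EXTERNAL,cv2.CHAIN_APPROX_NONE)
for c in cs:
    if cv2.contourArea(c)>100: print(cv2.contourArea(c),cv2.boundingRect(c),cv2.minEnclosingCircle(c),cv2.minAreaRect(c))
E
```

```text
7680.0 (253, 211, 96, 134) ((306.6510314941406, 277.9530944824219), 69.1106948852539) ((313.7345275878906, 269.5177001953125), (129.72540283203125, 95.95352935791016), 41.18592834472656)
```

View pics/crop1.png

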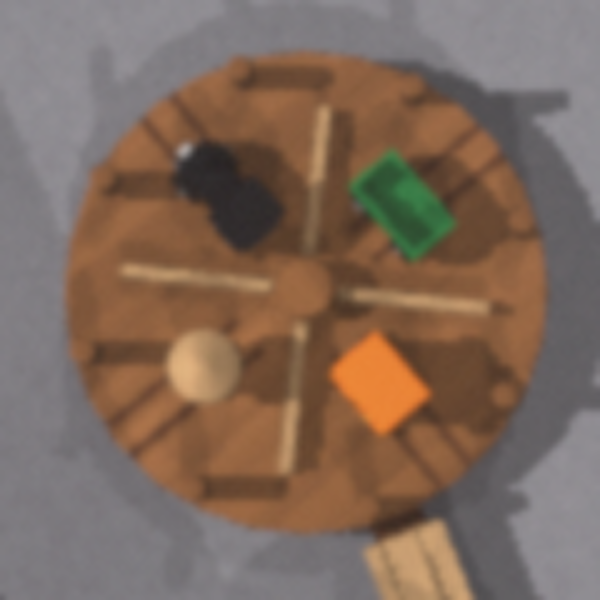

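```bash
python3 - <<'E'
from h import *
im=cv2.imread("pics/top0.png"); hsv=cv2.cvtColor(im,cv2.COLOR_BGR2HSV)
C=pix2w("top",(301.2,258.3),36)[0]; print("centre",C)
d=lambda a,b:(lambda w:np.degrees(np.arctan2(w[0,1]-w[1,1],w[0,0]-w[1,0])))(pix2w("top",[np.array(a)/5+[240,200],np.array(b)/5+[240,200]],45))
a1=d((325,108),(287,470));a2=d((120,270),(490,308));print("dividers",a1,a2)
t=(a1+a2)/2
m=((hsv[...,1]>60)&(hsv[...,2]>130)).astype(np.uint8)*255; m[:303]=0;m[352:]=0;m[:,:300]=0;m[:,355:]=0
cs,_=cv2.findContours(m,cv2.RETR_EXTERNAL,cv2.CHAIN_APPROX_NONE);c=max(cs,key=cv2.contourArea)
box=cv2.boxPoints(cv2.minAreaRect(c)); W=pix2w("top",box,36); print(box,W[:,:2],[np.linalg.norm(W[i]-W[(i+1)%4]) for i in range(4)])
mid=W.mean(0); D=mid-C; print("mid",mid,np.linalg.norm(D[:2]),np.degrees(np.arctan2(D[1],D[0])))
e=sorted([W[1]-W[0],W[2]-W[1]],key=np.linalg.norm)[1]; print("edge dir",np.degrees(np.arctan2(e[1],e[0])))
for n,lo,hi,z in(("shunter",(0,0,0),(180,255,45),70),("pier",(5,220,180),(14,255,255),90),("tender",(50,100,50),(80,255,255),65)):
    q=cv2.inRange(hsv,lo,hi);q[:210]=0;q[307:]=0;q[:,:253]=0;q[:,349:]=0
    M=cv2.moments(q,True);w=pix2w("top",(M['m10']/M['m00'],M['m01']/M['m00']),z)[0]-C;print(n,M['m00'],np.hypot(w[0],w[1]),np.degrees(np.arctan2(w[1],w[0])))
print("shunter dir",t)
# projected peg tops on both views for check
pg=[[C[0]+120*np.cos(np.radians(t+22.5+45*k)),C[1]+120*np.sin(np.radians(t+22.5+45*k)),78] for k in range(8)]
sd=cv2.imread("pics/side0.png")
for p in w2pix("side",pg): cv2.circle(sd,tuple(np.round(p).astype(int)),3,(0,255,255),1)
for p in w2pix("top",pg): cv2.circle(im,tuple(np.round(p).astype(int)),2,(0,255,255),1)
for i,I in(("side",sd),("top",im)):
    for p in w2pix(i,W): cv2.circle(I,tuple(np.round(p).astype(int)),2,(255,0,255),-1)
out=np.hstack([cv2.resize(sd[180:340,210:370],(400,400)),cv2.resize(im[200:350,230:380],(400,400))])
cv2.imwrite("pics/chk.png",out)
E
```

```text
centre [554.92765229  44.62236963  36.        ]
dividers -6.829592446046887 83.1296074813406
[[311.94666 309.27878]
 [327.93762 303.0887 ]
 [341.7729  338.82986]
 [325.78192 345.01993]] [[418.70449359  18.05028044]
 [434.35015951 -24.75998859]
 [339.63562896 -59.60806193]
 [324.14609871 -16.99984977]] [np.float64(45.5796664770134), np.float64(100.92190303682014), np.float64(45.33635727722233), np.float64(100.84543454955993)]
mid [379.20909519 -20.82940496  36.        ] 187.51252253572858 -159.57060775845727
edge dir -159.80004719214008
shunter 26.0 80.23974669609085 34.987148857646936Traceback (most recent call last):
  File "<stdin>", line 14, in <module>
ZeroDivisionError: float division by zero
```

```bash
cat >> h.py <<'E'
from scipy.spatial.transform import Rotation as R
C=np.array([554.9,44.6])
def arc(phi,rad=126,z=50,yaw=None):
    a=np.radians(phi); return [C[0]+rad*np.cos(a),C[1]+rad*np.sin(a),z,max(phi-90,-125) if yaw is None else yaw]
def plan(targets,pose=None):
    """targets x,y,z,yaw_y -> rows of slide (m, tool axes) and twist; pose= (x,y,z,yaw) to start from"""
    s=r.sense(); M=R.from_rotvec(s["ee_rot"]).as_matrix(); p=s["eef_pos"]; y0=np.degrees(np.arctan2(M[1,1],M[0,1]))
    if pose is not None:
        p=np.array(pose[:3]); y0=pose[3]; c,q=np.cos(np.radians(y0)),np.sin(np.radians(y0)); M=np.array([[-q,c,0],[c,q,0],[0,0,-1]])
    print("from",np.round(p,1),round(y0,1),"F",np.round(s["contact_force"],1),"t",s["time_s"])
    sl=[];tw=[]
    for t in targets:
        sl.append([round(v,4) for v in (M.T@(np.array(t[:3])-p)/1000).tolist()]); tw.append(round((y0-t[3]+180)%360-180,1))
    print(sl,tw,sep="\n")
E
python3 - <<'E'
from h import *
plan([[450,250,230,-30]]);plan([arc(-52,z=150)],[450,250,230,-30])
E
```

```text
from [261.3 567.2 230.6] 65.3 F [ 0.1  0.4 -0.5] t 0.1
[[-0.3041, -0.2091, 0.0009]]
[np.float64(95.3)]
from [450 250 230] -30 F [ 0.1  0.4 -0.5] t 0.1
[[-0.1726, 0.3104, 0.08]]
[95]
```

Emit:
move_arm:
  claw: [1,1,1,1,1,1,1,1,1,1]
  slide:
    - [-0.04,-0.026,0]
    - [-0.08,-0.052,0]
    - [-0.12,-0.08,0]
    - [-0.16,-0.105,0]
    - [-0.195,-0.13,0]
    - [-0.23,-0.155,0]
    - [-0.26,-0.18,0]
    - [-0.29,-0.2,0]
    - [-0.304,-0.209,0]
    - [-0.304,-0.209,0]
  twist: [10,20,30,40,50,60,70,80,90,95]

```text
time_s: 1.35
eef_pos: [450.6, 249.3, 231.1]
ee_rot: [2.722, 1.569, -0.001]
contact_force: [-0.9, -0.1, -0.8]
opening: -0.5
gripper_force: 0.0
```

```bash
python3 -c "
from h import *
plan([arc(-52,z=150)]);print(r.sense()['opening'],r.sense()['qpos'])"
```

```text
from [450.6 249.3 231.1] -30.1 F [-0.9 -0.1 -0.8] t 1.35
[[-0.1718, 0.3097, 0.0811]]
[np.float64(94.9)]
-0.4544685479136823 [ 4.82286197e-01  2.62554932e-01  1.87070024e+00 -1.69532429e-04
  1.00893412e+00  1.00739372e+00]
```

Emit:
move_arm:
  claw: [1,1,1,1,1,1,1,1,1,1]
  slide:
    - [-0.02,0.036,0]
    - [-0.04,0.072,0.01]
    - [-0.06,0.108,0.02]
    - [-0.08,0.144,0.03]
    - [-0.1,0.18,0.04]
    - [-0.12,0.216,0.05]
    - [-0.14,0.252,0.06]
    - [-0.16,0.288,0.07]
    - [-0.172,0.31,0.08]
    - [-0.172,0.31,0.08]
  twist: [10,20,30,40,50,60,70,80,90,95]

```text
time_s: 2.6
eef_pos: [634.1, -54.3, 149.9]
ee_rot: [2.995, -0.947, -0.002]
contact_force: [0.7, 1.3, 0.4]
opening: -0.2
gripper_force: 0.0
```

```bash
python3 - <<'E'
from h import *
print(r.sense()['qpos'])
plan([arc(-52,z=50)])
im=r.get_image("side")[...,::-1].copy(); cv2.imwrite("pics/s1.png",im)
pg=[[C[0]+120*np.cos(np.radians(a)),C[1]+120*np.sin(np.radians(a)),78] for a in 60.65+45*np.arange(8)]
for p in w2pix("side",pg): cv2.circle(im,tuple(np.round(p).astype(int)),3,(0,255,255),1)
a=arc(-52)
for z in(36,50): cv2.circle(im,tuple(np.round(w2pix("side",[a[0],a[1],z])[0]).astype(int)),2,(255,0,255),-1)
cv2.imwrite("pics/s1c.png",cv2.resize(im[130:330,200:400],(600,600)))
E
```

```text
[-1.04098218e-01  5.36570413e-01  1.65621338e+00 -2.35211693e-04
  9.50468256e-01  2.07923121e+00]
from [634.1 -54.3 149.9] -125.1 F [0.7 1.3 0.4] t 2.6
[[-0.001, 0.0011, 0.0999]]
[np.float64(-0.1)]
```

View pics/s1c.png

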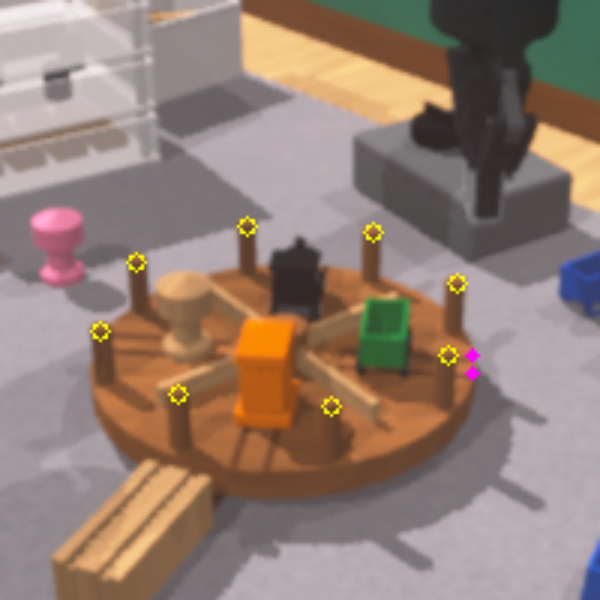

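Emit:
move_arm:
  claw: [1,1,1,1,1,1]
  slide:
    - [0,0,0.02]
    - [0,0,0.04]
    - [0,0,0.06]
    - [0,0,0.08]
    - [0,0,0.1]
    - [0,0,0.1]
  twist: [0,0,0,0,0,0]

```text
time_s: 3.4
eef_pos: [632.6, -52.3, 49.1]
ee_rot: [2.998, -0.937, -0.006]
contact_force: [0.5, 1.2, -0.3]
opening: 0.0
gripper_force: 0.0
```

```bash
python3 - <<'E'
from h import *
plan([arc(p) for p in np.r_[-49:-28:4,-24:-3:5][:10]])
E
```

```text
from [632.6 -52.3  49.1] -124.7 F [ 0.5  1.2 -0.3] t 3.4
[[0.003, -0.0043, -0.0009], [0.0049, -0.0129, -0.001], [0.0062, -0.0216, -0.001], [0.0068, -0.0304, -0.001], [0.0069, -0.0392, -0.001], [0.0063, -0.048, -0.001], [0.0047, -0.0588, -0.0011], [0.0022, -0.0695, -0.0011], [-0.0012, -0.08, -0.0011], [-0.0056, -0.0901, -0.0011]]
[np.float64(0.3), np.float64(0.3), np.float64(0.3), np.float64(0.3), np.float64(-1.7), np.float64(-5.7), np.float64(-10.7), np.float64(-15.7), np.float64(-20.7), np.float64(-25.7)]
```

Emit:
move_arm:
  claw: [1,1,1,1,1,1,1,1,1,1]
  slide:
    - [0.003,-0.0043,0]
    - [0.005,-0.013,0]
    - [0.006,-0.0216,0]
    - [0.007,-0.0304,0]
    - [0.007,-0.039,0]
    - [0.006,-0.048,0]
    - [0.0047,-0.059,0]
    - [0.002,-0.0695,0]
    - [-0.001,-0.08,0]
    - [-0.0056,-0.09,0]
  twist: [0,0,0,0,-2,-6,-11,-16,-21,-26]

```text
time_s: 4.65
eef_pos: [681.3, 25.1, 51.4]
ee_rot: [3.133, -0.232, 0.001]
contact_force: [0.5, -1.4, 0.3]
opening: -0.1
gripper_force: 0.6
```

```bash
python3 - <<'E'
from h import *
p=r.sense()["eef_pos"][:2]-C; print(np.hypot(*p),np.degrees(np.arctan2(p[1],p[0])))
plan([arc(p) for p in -4+np.array([3,8,13,18,24,30,36,42,48,53])])
im=r.get_image("side")[...,::-1]
cv2.imwrite("pics/s2c.png",cv2.resize(im[130:330,200:400],(600,600)))
E
```

```text
127.88612577019408 -8.771827226094278
from [681.3  25.1  51.4] -98.5 F [ 0.5 -1.4  0.3] t 4.65
[[-0.003, -0.0171, 0.0014], [-0.0049, -0.0279, 0.0014], [-0.0077, -0.0385, 0.0014], [-0.0115, -0.0488, 0.0014], [-0.0171, -0.0607, 0.0014], [-0.024, -0.072, 0.0014], [-0.0321, -0.0824, 0.0014], [-0.0411, -0.092, 0.0014], [-0.0512, -0.1006, 0.0014], [-0.0602, -0.1069, 0.0014]]
[np.float64(-7.5), np.float64(-12.5), np.float64(-17.5), np.float64(-22.5), np.float64(-28.5), np.float64(-34.5), np.float64(-40.5), np.float64(-46.5), np.float64(-52.5), np.float64(-57.5)]
```

View pics/s2c.png

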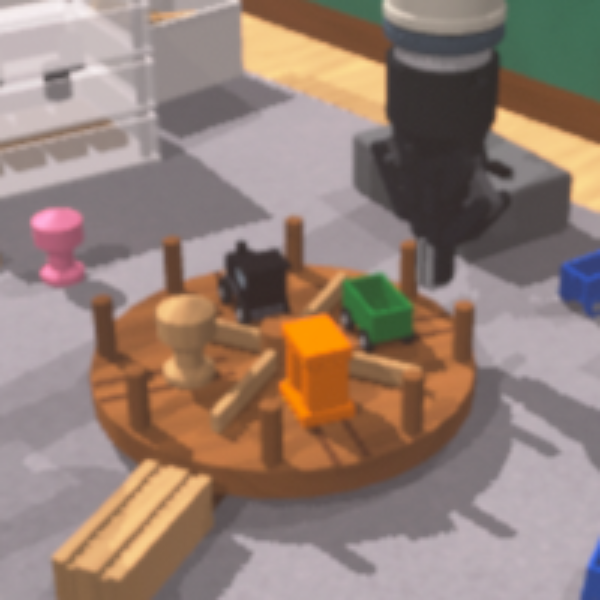

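```bash
python3 - <<'E'
from h import *
p=r.sense()["eef_pos"][:2]-C; print(np.hypot(*p),np.degrees(np.arctan2(p[1],p[0])))
plan([arc(p) for p in -4+np.array([3,8,13,18,24,30,36,42,48,53])])
E
```

```text
127.79070751340454 -8.163205512974885
from [681.4  26.5  51.5] -98.3 F [ 0.4  0.3 -0.4] t 4.7
[[-0.0028, -0.0157, 0.0015], [-0.0047, -0.0265, 0.0015], [-0.0075, -0.0372, 0.0015], [-0.0112, -0.0475, 0.0015], [-0.0168, -0.0594, 0.0015], [-0.0237, -0.0707, 0.0015], [-0.0316, -0.0812, 0.0015], [-0.0407, -0.0908, 0.0015], [-0.0507, -0.0994, 0.0015], [-0.0597, -0.1058, 0.0015]]
[np.float64(-7.3), np.float64(-12.3), np.float64(-17.3), np.float64(-22.3), np.float64(-28.3), np.float64(-34.3), np.float64(-40.3), np.float64(-46.3), np.float64(-52.3), np.float64(-57.3)]
```

Emit:
move_arm:
  claw: [1,1,1,1,1,1,1,1,1,1]
  slide:
    - [-0.002,-0.01,0.001]
    - [-0.0045,-0.022,0.001]
    - [-0.0075,-0.035,0.001]
    - [-0.011,-0.047,0.001]
    - [-0.017,-0.059,0.001]
    - [-0.0237,-0.0705,0.001]
    - [-0.0316,-0.081,0.001]
    - [-0.0407,-0.091,0.001]
    - [-0.0507,-0.0994,0.001]
    - [-0.0597,-0.106,0.001]
  twist: [-5,-10,-16,-22,-28,-34,-40,-46,-52,-57]

```text
time_s: 5.95
eef_pos: [637.9, 138.9, 50.4]
ee_rot: [2.865, 1.289, 0.001]
contact_force: [0.6, -1.8, 0.8]
opening: 0.3
gripper_force: 0.7
```

```bash
python3 - <<'E'
from h import *
r.get_image("top")
p=r.sense()["eef_pos"][:2]-C; print(np.hypot(*p),np.degrees(np.arctan2(p[1],p[0])))
plan([arc(p) for p in 49+np.array([5,11,17,23,29,35,41,46,51,54])])
E
```

```text
125.37721861986658 49.32718822527531
from [636.6 139.7  50.2] -41.4 F [ 0.   0.1 -0.4] t 6.0
[[0.0001, -0.0103, 0.0002], [-0.0018, -0.0233, 0.0003], [-0.0051, -0.0361, 0.0003], [-0.0097, -0.0485, 0.0003], [-0.0155, -0.0603, 0.0003], [-0.0226, -0.0714, 0.0003], [-0.0308, -0.0818, 0.0003], [-0.0384, -0.0897, 0.0003], [-0.0467, -0.0969, 0.0003], [-0.0519, -0.1009, 0.0003]]
[np.float64(-5.4), np.float64(-11.4), np.float64(-17.4), np.float64(-23.4), np.float64(-29.4), np.float64(-35.4), np.float64(-41.4), np.float64(-46.4), np.float64(-51.4), np.float64(-54.4)]
```

Emit:
move_arm:
  claw: [1,1,1,1,1,1,1,1,1,1]
  slide:
    - [0,-0.01,0]
    - [-0.0018,-0.023,0]
    - [-0.005,-0.036,0]
    - [-0.0097,-0.0485,0]
    - [-0.0155,-0.06,0]
    - [-0.0226,-0.071,0]
    - [-0.031,-0.082,0]
    - [-0.0384,-0.09,0]
    - [-0.0467,-0.097,0]
    - [-0.052,-0.101,0]
  twist: [-5,-11,-17,-23,-29,-35,-41,-46,-51,-54]

```text
time_s: 7.25
eef_pos: [528.1, 166.9, 50.6]
ee_rot: [1.97, 2.446, 0.001]
contact_force: [1.3, -1.3, -0.4]
opening: -0.2
gripper_force: 0.7
```

```bash
python3 - <<'E'
from h import *
im=r.get_image("top")[...,::-1]
cv2.imwrite("pics/t3.png",im)
cv2.imwrite("pics/t3c.png",cv2.resize(im[200:350,240:360],None,fx=4,fy=4,interpolation=cv2.INTER_CUBIC))
p=r.sense()["eef_pos"][:2]-C; print(np.hypot(*p),np.degrees(np.arctan2(p[1],p[0])))
E
```

```text
125.22355385409946 102.84039435943096
```

View pics/t3c.png

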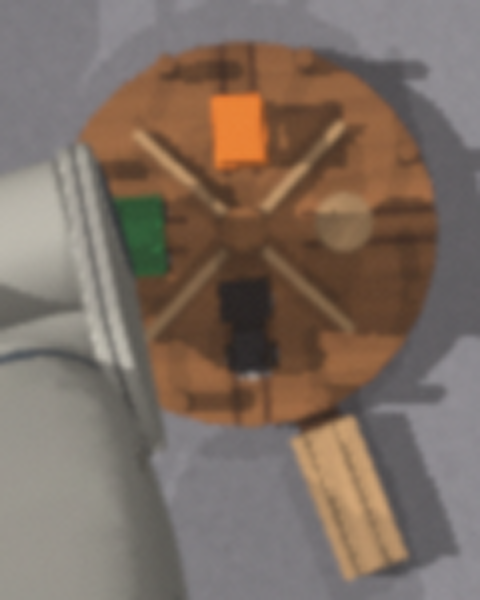

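```bash
cat >> h.py <<'E'
def dirn(a,b,s=4):
    w=pix2w("top",[np.array(a)/s+[240,200],np.array(b)/s+[240,200]],46); return np.degrees(np.arctan2(*(w[1]-w[0])[1::-1]))
E
python3 - <<'E'
from h import *
a,b=dirn((137,132),(352,328)),dirn((345,125),(155,332)); m=(a%360+b%360)/2; print(a,b,"shunter",m,"todo",200.3-m)
t=200.3-m
plan([arc(102.8+t*f) for f in(.2,.4,.6,.75,.88,.95,1,1,1)])
E
```

```text
-133.32418058904707 136.57494092230468 shunter 181.62538016662882 todo 18.674619833371196
from [527.1 166.7  50.4] 12.4 F [-0.1 -1.3  0.5] t 7.3
[[0.0005, -0.0081, 0.0004], [-0.0004, -0.0163, 0.0004], [-0.0018, -0.0244, 0.0004], [-0.0032, -0.0304, 0.0004], [-0.0046, -0.0355, 0.0004], [-0.0055, -0.0383, 0.0004], [-0.0061, -0.0402, 0.0004], [-0.0061, -0.0402, 0.0004], [-0.0061, -0.0402, 0.0004]]
[np.float64(-4.1), np.float64(-7.9), np.float64(-11.6), np.float64(-14.4), np.float64(-16.8), np.float64(-18.1), np.float64(-19.1), np.float64(-19.1), np.float64(-19.1)]
```

Emit:
move_arm:
  claw: [1,1,1,1,1,1,1,1,1]
  slide:
    - [0,-0.008,0]
    - [-0.0004,-0.016,0]
    - [-0.002,-0.024,0]
    - [-0.003,-0.03,0]
    - [-0.0046,-0.0355,0]
    - [-0.0055,-0.038,0]
    - [-0.006,-0.04,0]
    - [-0.006,-0.04,0]
    - [-0.006,-0.04,0]
  twist: [-4,-8,-12,-14,-17,-18,-19,-19,-19]

```text
time_s: 8.43
eef_pos: [489.9, 152.6, 50.3]
ee_rot: [-1.541, -2.737, 0.0]
contact_force: [1.1, 0.3, 0.9]
opening: -0.1
gripper_force: 0.2
```

Emit:
move_arm:
  claw: [1,1,1,1,1,1,1,1,1,1]
  slide:
    - [0.003,0.006,0]
    - [0.006,0.01,0]
    - [0.006,0.01,-0.03]
    - [0.006,0.01,-0.06]
    - [0.006,0.01,-0.1]
    - [0.03,0.01,-0.12]
    - [0.08,0.01,-0.14]
    - [0.12,0.01,-0.14]
    - [0.15,0.01,-0.14]
    - [0.15,0.01,-0.14]
  twist: [0,0,0,0,0,0,0,0,0,0]

```text
time_s: 9.68
eef_pos: [419.8, 287.5, 190.4]
ee_rot: [-1.536, -2.74, -0.0]
contact_force: [-0.0, -0.5, 0.1]
opening: 0.2
gripper_force: 0.0
```

```bash
python3 - <<'E'
from h import *
im=r.get_image("top")[...,::-1]
cv2.imwrite("pics/t4.png",im)
cv2.imwrite("pics/t4c.png",cv2.resize(im[200:350,240:360],None,fx=4,fy=4,interpolation=cv2.INTER_CUBIC))
s=r.sense();print(s["eef_pos"],s["time_s"])
E
```

```text
[420.31271157 286.61800959 190.32022433] 9.725
```

View pics/t4c.png

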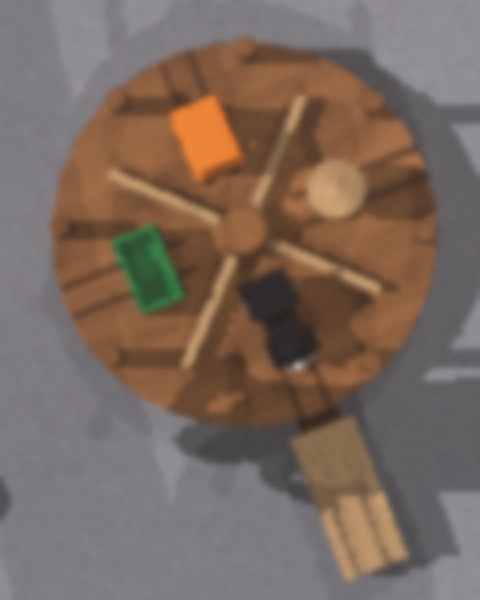

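```bash
python3 - <<'E'
from h import *
a,b=dirn((110,175),(378,292)),dirn((302,98),(187,365)); m=(a%360+b%360)/2; d=200.3-m; print(a,b,m,"err deg",d,"mm",105*np.sin(np.radians(d)))
if abs(d)<3.5: print(r.job_done())
E
```

```text
-114.58714051998618 155.85988533988152 200.63637240994768 err deg -0.33637240994767126 mm -0.6164310959404598
the job is handed in; nothing more can be done
None
```

The carousel is turned so that the shunter's bay faces the exit track. By my last picture the bay mouth is about 0.6 mm off the track's centre line. The four riders looked upright in their bays and the hand is clear. I handed the job in at about 9.7 s, and it returned no verdict.

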